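# Change the bench mixer's gear lever to the pinned speed

### The job

The bench mixer's black-knobbed gear lever is parked in the short middle slot of its gate. With the fingers shut, push the lever gently out of that slot, along the cross channel and all the way into the corner slot whose end is marked by the upright steel pin, without entering another corner slot. Only push it: do not pinch the lever, leave everything else where it is, and finish with the hand clear.

Things in the scene. Friction and masses are not known exactly. Their poses are not given: they have to be found in the camera images.
- mixer: White bench mixer fixed to the bench, 156 mm deep (its x, +-78) by 346 mm wide (its y, -268 to +78 mm). Origin: on the bench, straight below the lever's pivot and the gate's centre. Its x points away from the robot at yaw 0, y left, z up; yaw within -0.25 to 0.35 rad.
- gate (a point): Centre of the aluminium gate plate's top, 100 mm over the bench, axes as the mixer's; plate 128 mm (x) by 144 mm (y). Slots 18 mm wide: a cross channel along y at x = 0, four corner slots leading off it to +x and to -x at y = +34 and -34 mm, and the park slot at y = 0, to -x only. In every slot the stem's centre stops at x = +-30 mm. Corners between slots are rounded, radius 8 mm.
- cross_left (a point): Point at plate height in the cross channel where the two left (+y) corner slots leave it.
- cross_right (a point): The same for the two right (-y) corner slots. The stem's centre can go 4 mm farther out.
- park_end (a point): Where the stem's centre stops at the end of the park slot, at plate height (x = -30 mm). The lever starts 0 to 8 mm short of it.
- platform (a point): Centre of the mixing platform's rubber mat, 108 mm over the bench, 150 x 170 mm with a rim to 115 mm; part of the mixer.
- lever_pivot (a point): Cross pivot about which the lever tilts, 15 mm above the mixer's origin, 85 mm under the plate top. Friction keeps the lever where it is left (no spring); about 2 N at the knob moves it and the gate stops it.
- lever_knob (a point): Centre of the black knob (round, 36 mm across, 38 mm high) on the lever, a steel rod of 11 mm diameter; 165 mm from the pivot. It is 180 mm above the bench with the lever upright. In the mixer's frame: x = -55 mm, 171 mm high at the end of park; x = 0 in the channel, y = +-61 mm level with the corner slots; about (+-51, +-58) mm, 161 mm high, at the end of a corner slot.
- lever_stem (a point): Point on the lever's rod 96 mm from the pivot, just above the gate plate: with the stem at the end of a corner slot it lies at about (+-30, +-34) mm in the mixer's frame, 20 to 21 mm horizontally from the pin or socket there.
- setting_pin: Dark steel setting pin, 28 mm high, 12 mm thick with a 22 mm round head, fixed upright on the gate plate beyond the end of one of the four corner slots, at (+-51, +-34) mm in the mixer's frame; it marks the speed wanted. Origin: centre of its foot at plate height. Which corner it is differs from run to run.
- socket_a: One of three empty pin sockets: flat dark steel ring, 12 mm across and 3 mm high, on the gate plate beyond the end of an unmarked corner slot. Origin: centre of its underside.
- socket_b: Empty pin socket like socket_a, at another unmarked corner slot.
- socket_c: Empty pin socket like socket_a, at the third unmarked corner slot.
- selector_fore (a joint): Lever tilt along the mixer's x (rad): 0 in the cross channel, positive away from the robot, about -0.34 at the end of park; the outer of the two pivot axes.
- selector_side (a joint): Lever tilt along the mixer's y (rad): 0 in the park slot's line, positive to +y (left), about +-0.38 level with the corner slots.
- specimen_cup: Specimen cup with screw lid, 61 mm across, 70 mm high, loose on the mixing platform; leave alone. Origin: centre of underside, z up.
- small_jar: Small lidded jar, 33 mm across, 39 mm high, loose on the mixing platform; leave alone. Origin: centre of underside, z up.
- stain_bottle: Dropper bottle, 37 mm across, 98 mm high, loose on the bench left of the mixer; leave alone. Origin: centre of underside, z up.
- timer: Bench timer, 70 x 70 x 25 mm, loose on the bench right of the mixer; leave alone. Origin: centre of underside, z up.

How it is judged:
By the outcome, as a careful person would: the job done as asked, in the order asked, and still so for the second after the job is handed in, with the robot touching nothing.
It also fails if it takes over 54 s, if anything falls off the work surface, if the arm or the gripper's body presses on something with over 40 N, if the wrist force passes 120 N, or if a joint passes its speed limit or range.

### The arm

A 7-joint arm with a two-finger parallel gripper is mounted at the origin on a cart in front of the work surface, level with it; the furniture and walls round the work are solid. World frame = base frame: x ahead of the robot, y to its left, z up, the work surface at z = 0. Lengths are in m, angles in rad, forces in N, time in s.
With the tool pointing down it reaches from about 0.4 to 0.85 m from the base axis. Payload 4.5 kg.
Tool frame: the origin (TCP) lies midway between the tips of the shut fingers; the grasp point (between the pads) lies 19 mm behind it; z points along the fingers, y is the line along which they close (so a half turn about z gives the same grasp; the last joint's range is limited). The gripper opens to 88 mm and grips with 3 to 60 N. Pads are 18 mm wide; open, the fingers measure 123 mm over their backs; the gripper's body (75 mm by 187 mm) begins 45 mm behind the grasp point.
Start: joints at [1.195, 0.689, -0.195, 1.565, 0.157, 0.902, -0.215], TCP at [0.249, -0.573, 0.239] pointing down, gripper open.
Joint ranges: [-3.01, 3.01], [-0.46, 2.08], [-1.47, 1.51], [0.13, 2.56], [-1, 4.14], [0.04, 2.09], [-2.66, 2.66]. Speed limits (rad/s): [2.57, 2.57, 3.14, 3.14, 3.14, 3.14, 3.14].

### API

Orientations are given as a unit quaternion [x, y, z, w].
In Python, from plant import r, eyes, finish_job gives the robot as it stands. The module is installed in compiled form; this text tells all that it offers.
- The arm moves only by the tool move_arm, never from a script. Its argument "motion" is a list of rows, each a list of 7 numbers: the shift along the tool's x, y, z in mm, then the turn, a rotation vector about the tool's x, y, z in degrees, then the closure, from 0 (fully open) to 1 (shut). A call has 1 to 5 rows; each row is the pose to reach, as a shift and turn from the pose commanded when the call began, along the tool's axes at that moment; what a row does not reach only later rows make up. A row lasts 1/8 s, in which the tool goes at most 62.5 mm and 10.7 degrees, less where a joint would pass 70% of its speed; a pose out of reach is approached as far as the arm can. A call with a gripper value outside its range is refused whole. The fingers move at their own pace and stop on an object; "newtons" is the grip in N (left out, the last holds). Time passes only in rows, so rows that repeat a pose let the fingers close. It gives the time, the measured TCP pose, the force, the opening and the grip force at its end, in the units of the state.
- r.get_state(): the state, without advancing time (a new reading comes with each control period).
- eyes.snapshot(name): name is "side" or "top"; returns a dict with "frame" (480x640x3 uint8, red, green, blue), "z_map" (480x640 float32, m along the optical axis (not along the pixel's ray), 0 where there is no reading), "intrinsics" (3x3 intrinsics, pixels), "world_to_cam" (4x4, takes a point from world to camera coordinates). Camera axes: x right, y down, z forward; pixel columns grow to the right and rows downward; lengths in m; the calibration is good to about 2 mm. A picture is of the moment at which its call begins.
- finish_job(): hands the job in; it is judged then, once.
The state is a dict: "clock": time; "q": joint angles; "qd": joint speeds; "joint_torque": joint torques, N m; "tool_pos": TCP position; "eef_rot": TCP orientation; "contact_force": force on the tool from outside, world axes, zero at the start; "moment": the same for the moment, N m; "opening": opening from 0.0 (shut) to 1.0 (fully open); "finger_force": force on a finger pad.
Only numpy, scipy, OpenCV 4.12 (cv2) and the standard library are available. Lean on these libraries where they do the work, as an engineer would, in place of code of your own. Each camera call takes 0.05 s, during which the arm holds its last target. There are 200 camera calls.

## Working session

There is one attempt and no reset: what is moved stays moved. The work goes in short steps, Python scripts to look and compute and a tool call to move; the robot and the scene stay as the last step left them, time stands still between calls to the robot, and variables do not carry over. Pictures are saved under pics/ and viewed, at most 12 in all, crops included, and the job is handed in when it is done.

Besides the shell and the picture viewer there is one more tool, called after ">>>" as name(argument=value, ...), one argument or row to a line, values as JSON. move_arm: Moves the arm, as the interface text tells. Its arguments: {"type":"object","properties":{"motion":{"type":"array","items":{"type":"array","items":{"type":"number"}}},"newtons":{"type":"number"}},"required":["motion"]}

```bash
mkdir -p pics; cat > h.py <<'E'
import numpy as np, cv2
from plant import r, eyes, finish_job
from scipy.spatial.transform import Rotation as R
def snap(n,f=None):
    s=eyes.snapshot(n)
    if f: cv2.imwrite('pics/'+f,s['frame'][:,:,::-1])
    return s
def pts(s):
    K=s['intrinsics'];T=np.linalg.inv(s['world_to_cam']);z=s['z_map']
    v,u=np.mgrid[:480,:640]
    P=np.stack([(u-K[0,2])/K[0,0]*z,(v-K[1,2])/K[1,1]*z,z],-1)
    return P@T[:3,:3].T+T[:3,3]
def ray(s,u,v,h):
    K=s['intrinsics'];T=np.linalg.inv(s['world_to_cam'])
    d=T[:3,:3]@np.array([(u-K[0,2])/K[0,0],(v-K[1,2])/K[1,1],1]);c=T[:3,3]
    return c+d*(h-c[2])/d[2]
def proj(s,p):
    c=s['world_to_cam']@np.append(p,1);q=s['intrinsics']@c[:3];return q[:2]/q[2]
E
python3 - <<'E'
from h import *
for n in('top','side'):
    s=snap(n,n+'0.png');print(n,np.linalg.inv(s['world_to_cam']).round(3).tolist())
    np.savez(n+'0.npz',**s)
st=r.get_state();print(st['tool_pos'],st['eef_rot'],R.from_quat(st['eef_rot']).as_matrix().round(3).tolist(),st['opening'],st['clock'])
E
```

```text
top [[0.024, -0.991, 0.135, 0.405], [-0.999, -0.027, -0.02, -0.042], [0.023, -0.135, -0.991, 1.311], [0.0, 0.0, 0.0, 1.0]]
side [[0.925, -0.14, 0.353, 0.109], [-0.38, -0.374, 0.846, -1.124], [0.014, -0.917, -0.399, 0.613], [0.0, 0.0, 0.0, 1.0]]
[ 0.24875316 -0.57274948  0.23800367] [ 9.79071340e-01  2.03515701e-01 -2.29476424e-04 -7.86600302e-04] [[0.917, 0.399, -0.001], [0.399, -0.917, 0.001], [-0.0, -0.002, -1.0]] 1.0017222032351332 0.1
```

View pics/top0.png

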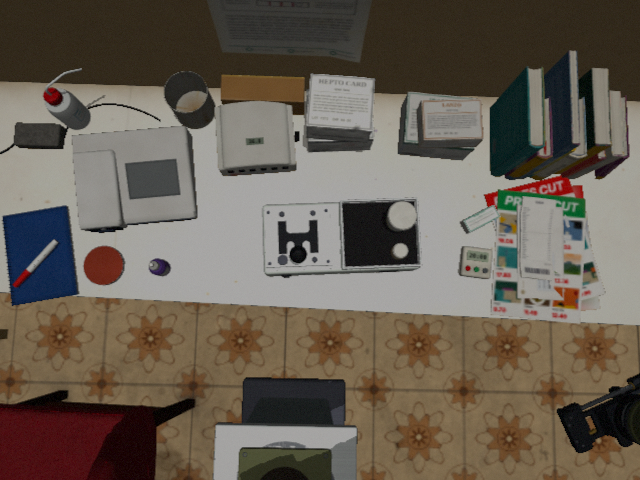

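View pics/side0.png

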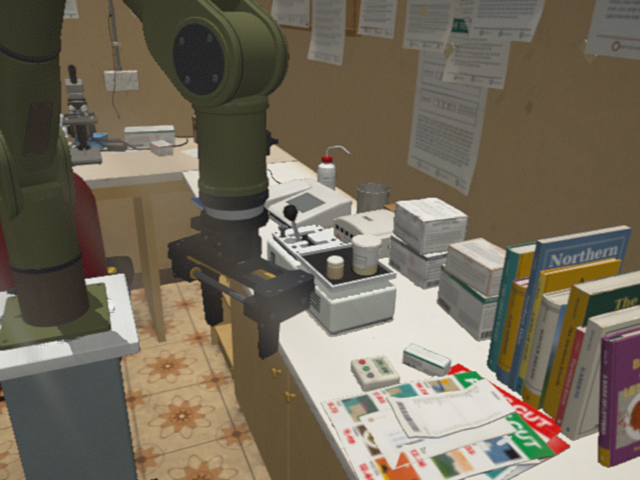

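The top view shows the gate around (298,237), with the knob at (298,255), the cup at (402,215) and the jar at (400,250). I'll enlarge the gate to find the pin.

```bash
python3 - <<'E'
from h import *
s=dict(np.load('top0.npz'));f=s['frame']
t=cv2.resize(f[195:285,255:350],None,fx=6,fy=6,interpolation=cv2.INTER_CUBIC)[:,:,::-1]
cv2.imwrite('pics/c0.png',t)
P=pts(s)
# plate+platform heights
m=(P[...,2]>.085)&(P[...,2]<.125);m[:, :255]=0;m[:,425:]=0;m[:195]=0;m[285:]=0
c=max(cv2.findContours(m.astype(np.uint8),cv2.RETR_EXTERNAL,cv2.CHAIN_APPROX_NONE)[0],key=cv2.contourArea)
print(cv2.minAreaRect(c),cv2.contourArea(c))
w=P[...,:2][m];print(cv2.minAreaRect(w.astype(np.float32)))
for u,v in[(298,237),(298,255),(265,210),(330,240)]:print(P[v,u].round(3))
E
```

```text
((377.331298828125, 233.1092529296875), (69.51041412353516, 85.84554290771484), 88.02507019042969) 5340.0
((0.5734323263168335, -0.11045198142528534), (0.1518574059009552, 0.33708712458610535), 3.7233493328094482)
[ 0.567 -0.016  0.094]
[ 0.518 -0.019  0.188]
[0.624 0.058 0.1  ]
[ 0.562 -0.086  0.099]
```

View pics/c0.png

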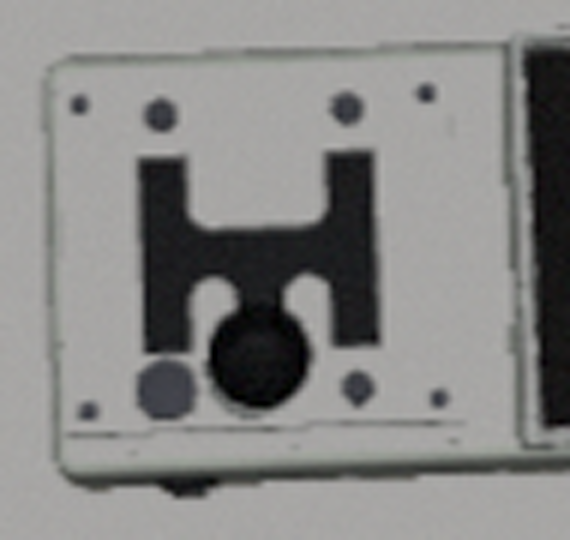

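The marked corner is near-left: the pin head is at crop (165,388), i.e. mixer (-51,+34). The sockets are at (161,115), (347,108) and (358,388). Next I'll work out the mixer pose.

```bash
cat >> h.py <<'E'
def pose():
    d=np.load('mix.npy');return d[:2],d[2]
def tomix(p):
    o,a=pose();p=np.array(p,float);c,s_=np.cos(a),np.sin(a);d=p[:2]-o
    return np.r_[c*d[0]+s_*d[1],-s_*d[0]+c*d[1],p[2:]]
def tow(m):
    o,a=pose();c,s_=np.cos(a),np.sin(a);return np.r_[o[0]+c*m[0]-s_*m[1],o[1]+s_*m[0]+c*m[1],m[2:]]
def knob(s):  # knob centroid in top view, cast at mean heights
    P=pts(s);f=s['frame'].max(2);m=(f<45)&(P[...,2]>.14)&(P[...,2]<.21)
    o,_=pose();m&=np.hypot(P[...,0]-o[0],P[...,1]-o[1])<.13
    return P[m],m
def tgt(m,yaw=None):
    """shift (mm, tool axes) and turn (deg about tool z) to mixer-frame point m with tool y along mixer -y"""
    st=r.get_state();Rt=R.from_quat(st['eef_rot'])
    _,a=pose();Rg=R.from_euler('z',a)*R.from_matrix(np.diag([1.,-1,-1]))
    print('clk',round(st['clock'],2),'tcp mix mm',(tomix(st['tool_pos'])*1000).round(1),'F',st['contact_force'].round(1))
    print('shift',(Rt.inv().apply(tow(np.array(m)/1000)-st['tool_pos'])*1000).round(1),'turn',np.degrees((Rt.inv()*Rg).as_rotvec()).round(2))
E
python3 - <<'E'
from h import *
s=dict(np.load('top0.npz'))
px=lambda a,b:(255+(a+.5)/6-.5,195+(b+.5)/6-.5)
W=[ray(s,*px(161,115),.103),ray(s,*px(347,108),.103),ray(s,*px(358,388),.103),ray(s,*px(165,388),.128)]
M=np.array([[51,34],[51,-34],[-51,-34],[-51,34]])/1e3
W=np.array(W)[:,:2];a,b=W-W.mean(0),M-M.mean(0)
yaw=np.arctan2((b[:,0]*a[:,1]-b[:,1]*a[:,0]).sum(),(a*b).sum())
c,q=np.cos(yaw),np.sin(yaw);o=W.mean(0)
print(o,yaw,(a-b@np.array([[c,q],[-q,c]]))*1e3)
np.save('mix.npy',np.r_[o,yaw])
K,m=knob(s);print(len(K),(tomix(np.median(K,0))*1e3).round(1));v,u=np.where(m)
print('knob centre',(tomix(ray(s,u.mean(),v.mean(),.185))*1e3).round(1),u.mean(),v.mean())
# other objects
P=pts(s);
for h0 in[(402,215),(400,250)]:print((tomix(P[h0[1],h0[0]])*1e3).round(0))
tgt([-110,0,240]);tgt([-110,0,155])
E
```

```text
[ 0.56737215 -0.01526351] 0.06198561236126551 [[-0.14864921 -0.28361782]
 [ 0.08884181  0.23076525]
 [-0.02749263 -0.03159162]
 [ 0.08730002  0.08444418]]
217 [-47.   -0.4 186.9]
knob centre [-46.3   0.  185. ] 297.6728110599078 253.72811059907835
[  26. -216.  179.]
[ -42. -213.  149.]
clk 0.1 tcp mix mm [-352.5 -536.7  238. ] F [ 0.1 -0.5  0.3]
shift [ 411.  -421.8   -1.4] turn [-0.09  0.02 19.93]
clk 0.1 tcp mix mm [-352.5 -536.7  238. ] F [ 0.1 -0.5  0.3]
shift [ 411.  -421.7   83.6] turn [-0.09  0.02 19.93]
```

>>> move_arm(
  motion=[
    [41, -42, 0, 0, 0, 4, 1],
    [90, -92, 0, 0, 0, 8, 1],
    [140, -142, 0, 0, 0, 12, 1],
    [185, -190, 0, 0, 0, 16, 1],
    [230, -235, 0, 0, 0, 20, 1],
  ],
  newtons=10,
)

```text
clock: 0.72
tool_pos: [0.3595, -0.2829, 0.2386]
eef_rot: [1.0, 0.029, 0.0, -0.0]
contact_force: [0.8, -0.4, 0.3]
opening: 0.455
finger_force: 0.0
```

```bash
python3 -c "
from h import *
tgt([-115,0,240]);print(r.get_state()['opening'])"
```

```text
clk 0.72 tcp mix mm [-224.1 -254.2  238.6] F [ 0.8 -0.4  0.3]
shift [ 108.1 -254.7   -1.3] turn [-0.01 -0.01 -0.22]
0.4549030826216281
```

>>> move_arm(
  motion=[
    [22, -50, 0, 0, 0, 0, 1],
    [44, -102, 0, 0, 0, 0, 1],
    [65, -152, 0, 0, 0, 0, 1],
    [85, -200, 0, 0, 0, 0, 1],
    [85, -200, 0, 0, 0, 0, 1],
  ],
)

```text
clock: 1.35
tool_pos: [0.4332, -0.0754, 0.2386]
eef_rot: [0.999, 0.035, 0.001, -0.001]
contact_force: [0.2, -1.2, -1.0]
opening: 0.008
finger_force: 0.0
```

```bash
python3 -c "
from h import *
tgt([-105,0,155]);print(r.get_state()['opening'])"
```

```text
clk 1.35 tcp mix mm [-137.6  -51.7  238.6] F [ 0.2 -1.2 -1. ]
shift [ 32.9 -51.3  83.7] turn [-0.11 -0.06  0.47]
0.007731029038603436
```

>>> move_arm(
  motion=[
    [16, -28, 0, 0, 0, 0, 1],
    [30, -51, 0, 0, 0, 0, 1],
    [30, -51, 40, 0, 0, 0, 1],
    [30, -51, 80, 0, 0, 0, 1],
    [30, -51, 80, 0, 0, 0, 1],
  ],
)

```text
clock: 1.98
tool_pos: [0.4564, -0.0284, 0.1568]
eef_rot: [1.0, 0.03, -0.003, 0.0]
contact_force: [-0.8, -0.3, 0.8]
opening: 0.0
finger_force: 0.0
```

```bash
python3 -c "
from h import *
tgt([-75,0,155]);print(r.get_state()['opening'])"
```

```text
clk 1.98 tcp mix mm [-111.6   -6.2  156.8] F [-0.8 -0.3  0.8]
shift [36.6 -6.3  1.6] turn [ 0.02  0.37 -0.14]
0.000364671871320163
```

>>> move_arm(
  motion=[
    [6, -3, 0, 0, 0, 0, 1],
    [12, -4, 0, 0, 0, 0, 1],
    [18, -4, 0, 0, 0, 0, 1],
    [24, -4, 0, 0, 0, 0, 1],
    [28, -4, 0, 0, 0, 0, 1],
  ],
)

```text
clock: 2.6
tool_pos: [0.487, -0.0216, 0.1589]
eef_rot: [1.0, 0.03, 0.0, 0.0]
contact_force: [0.4, 0.6, 0.4]
opening: 0.006
finger_force: 0.0
```

```bash
python3 -c "
from h import *
tgt([-27,0,155])"
```

```text
clk 2.6 tcp mix mm [-80.6  -1.4 158.9] F [0.4 0.6 0.4]
shift [53.6 -1.4  4. ] turn [ 0.01 -0.04 -0.07]
```

>>> move_arm(
  motion=[
    [6, -1, 2, 0, 0, 0, 1],
    [12, -1, 4, 0, 0, 0, 1],
    [18, -1, 4, 0, 0, 0, 1],
    [24, -1, 4, 0, 0, 0, 1],
    [30, -1, 4, 0, 0, 0, 1],
  ],
)

```text
clock: 3.22
tool_pos: [0.5165, -0.0189, 0.1547]
eef_rot: [1.0, 0.03, -0.0, 0.0]
contact_force: [-2.8, 0.4, 1.4]
opening: 0.007
finger_force: 1.3
```

```bash
python3 -c "
from h import *
tgt([-27,0,155])
s=snap('top');K,m=knob(s);v,u=np.where(m);print(len(K),(tomix(np.median(K,0))*1e3).round(1))
s=snap('top','t1.png')
f=s['frame'];cv2.imwrite('pics/t1.png',cv2.resize(f[180:300,230:390],None,fx=4,fy=4,interpolation=cv2.INTER_CUBIC)[:,:,::-1])
"
```

```text
clk 3.23 tcp mix mm [-51.   -0.4 154.7] F [-2.8  0.4  1.4]
shift [24.  -0.5 -0.3] turn [ 0.01  0.01 -0.07]
0 [nan nan nan]
  return _methods._mean(a, axis=axis, dtype=dtype,
  ret = um.true_divide(
```

View pics/t1.png

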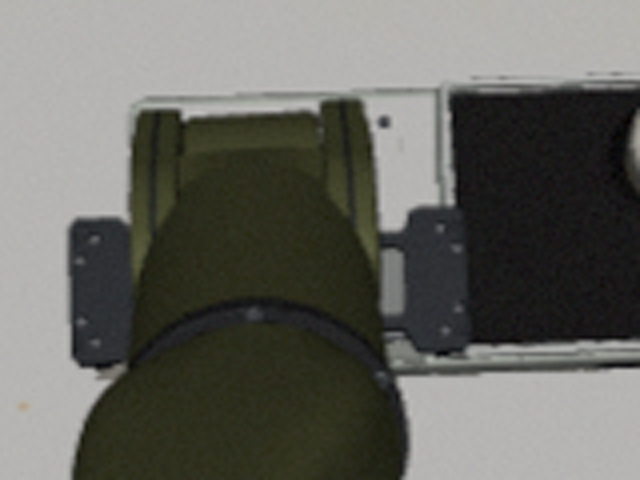

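The top view now shows only the arm covering the gate, and the 2.8 N reading means I'm pushing the lever. I'll carry on gently.

>>> move_arm(
  motion=[
    [6, 0, 0, 0, 0, 0, 1],
    [12, 0, 0, 0, 0, 0, 1],
    [18, 0, 0, 0, 0, 0, 1],
    [23, 0, 0, 0, 0, 0, 1],
    [24, 0, 0, 0, 0, 0, 1],
  ],
)

```text
clock: 3.95
tool_pos: [0.5407, -0.0174, 0.1547]
eef_rot: [1.0, 0.03, 0.0, 0.0]
contact_force: [-1.7, -0.8, 1.5]
opening: 0.005
finger_force: 0.9
```

```bash
python3 -c "
from h import *
tgt([-27,0,155])
s=snap('side')
print(proj(s,tow([0,0,.18])))
f=s['frame'];cv2.imwrite('pics/s1.png',cv2.resize(f[160:310,200:400],None,fx=4,fy=4,interpolation=cv2.INTER_CUBIC)[:,:,::-1])
"
```

```text
clk 3.95 tcp mix mm [-26.8  -0.4 154.7] F [-1.7 -0.8  1.5]
shift [-0.2 -0.4 -0.3] turn [ 0.01 -0.03 -0.07]
[307.4383276  206.96715311]
```

View pics/s1.png

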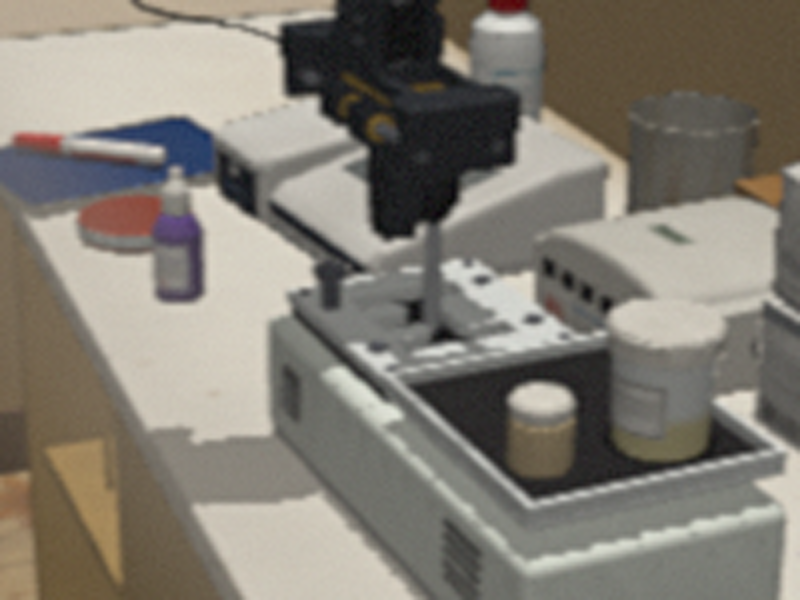

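The side view shows the rod upright in the cross channel at about crop (432,220–330), next to the expected x=0 column (full u≈307). I'll seat it another 2 mm, back off and go round to the right side.

>>> move_arm(
  motion=[
    [2, 0, 0, 0, 0, 0, 1],
    [2, 0, 0, 0, 0, 0, 1],
    [-14, 0, 0, 0, 0, 0, 1],
    [-30, 0, 0, 0, 0, 0, 1],
    [-30, 0, 0, 0, 0, 0, 1],
  ],
)

```text
clock: 4.62
tool_pos: [0.5099, -0.0192, 0.1548]
eef_rot: [1.0, 0.03, 0.0, 0.0]
contact_force: [-0.4, -0.8, -0.1]
opening: 0.008
finger_force: 0.0
```

>>> move_arm(
  motion=[
    [0, 30, 0, 0, 0, 0, 1],
    [0, 60, 0, 0, 0, 0, 1],
    [0, 70, 0, 0, 0, 0, 1],
    [30, 70, 0, 0, 0, 0, 1],
    [55, 70, 0, 0, 0, 0, 1],
  ],
)

```text
clock: 5.25
tool_pos: [0.5712, -0.0846, 0.1549]
eef_rot: [1.0, 0.031, 0.001, -0.0]
contact_force: [-0.5, -0.2, -0.2]
opening: 0.007
finger_force: 0.0
```

>>> move_arm(
  motion=[
    [0, 0, 0, 0, 0, 0, 1],
    [0, 0, 0, 0, 0, 0, 1],
  ],
)

```text
clock: 5.5
tool_pos: [0.5684, -0.0852, 0.1545]
eef_rot: [1.0, 0.031, -0.001, -0.0]
contact_force: [0.4, 0.5, -0.4]
opening: 0.005
finger_force: 0.0
```

```bash
python3 -c "
from h import *
tgt([0,25,155])
s=snap('side')
f=s['frame'];cv2.imwrite('pics/s2.png',cv2.resize(f[160:310,200:400],None,fx=4,fy=4,interpolation=cv2.INTER_CUBIC)[:,:,::-1])
"
```

```text
clk 5.5 tcp mix mm [ -3.3 -69.8 154.5] F [ 0.4  0.5 -0.4]
shift [  3.3 -94.8  -0.5] turn [-0.02  0.08 -0.04]
```

View pics/s2.png

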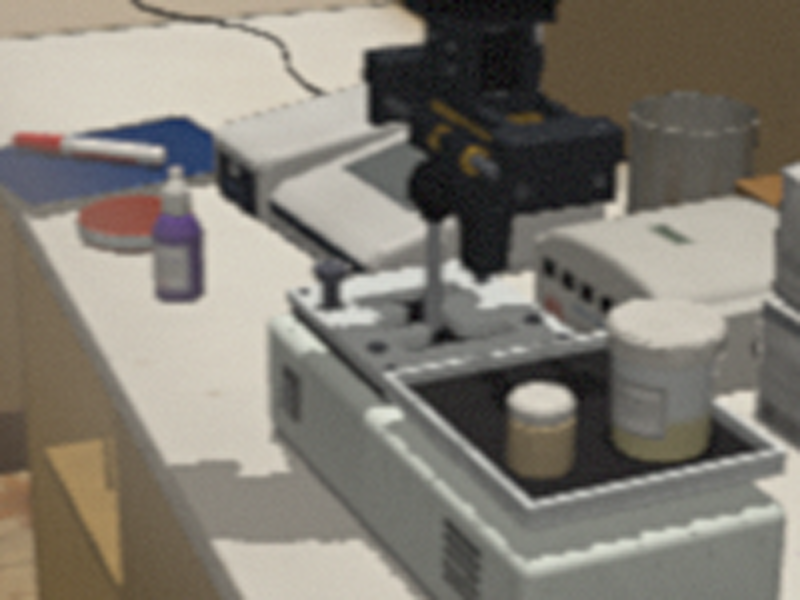

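The knob at crop (432,190), full (308,207), matches upright at x=0, y=0. Now I'll push it left along the channel.

>>> move_arm(
  motion=[
    [2, -10, 0, 0, 0, 0, 1],
    [3, -20, 0, 0, 0, 0, 1],
    [3, -28, 0, 0, 0, 0, 1],
    [3, -35, 0, 0, 0, 0, 1],
    [3, -42, 0, 0, 0, 0, 1],
  ],
)

```text
clock: 6.18
tool_pos: [0.5699, -0.0439, 0.1549]
eef_rot: [1.0, 0.03, 0.0, 0.001]
contact_force: [-0.9, -2.3, 0.8]
opening: 0.009
finger_force: 1.0
```

>>> move_arm(
  motion=[
    [0, -7, 0, 0, 0, 0, 1],
    [0, -14, 0, 0, 0, 0, 1],
    [0, -21, 0, 0, 0, 0, 1],
    [0, -28, 0, 0, 0, 0, 1],
    [0, -33, 0, 0, 0, 0, 1],
  ],
)

```text
clock: 6.8
tool_pos: [0.5676, -0.0101, 0.1544]
eef_rot: [1.0, 0.031, -0.0, 0.0]
contact_force: [-0.1, -3.2, -1.8]
opening: 0.009
finger_force: 0.9
```

```bash
python3 -c "
from h import *
tgt([0,25,155])
s=snap('side');print(proj(s,tow([0,.061,.170])),proj(s,tow([0,.044,.170])),proj(s,tow([0.01,.061,.170])))
f=s['frame'];cv2.imwrite('pics/s3.png',cv2.resize(f[160:310,200:400],None,fx=4,fy=4,interpolation=cv2.INTER_CUBIC)[:,:,::-1])
"
```

```text
clk 6.8 tcp mix mm [  0.5   5.1 154.4] F [-0.1 -3.2 -1.8]
shift [ -0.5 -19.9  -0.6] turn [ 0.    0.04 -0.05]
[296.51155198 203.03952751] [299.45832495 205.19417888] [300.23223575 202.49157548]
```

View pics/s3.png

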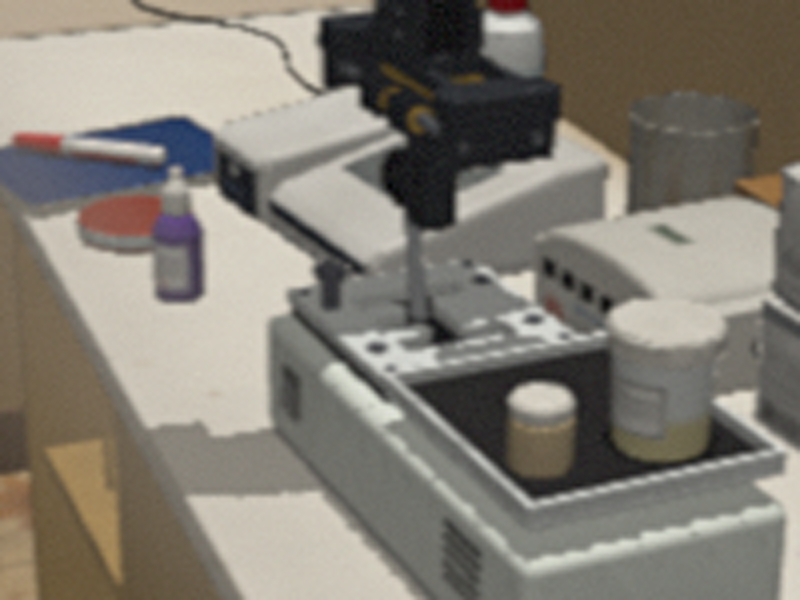

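The knob is just left of the finger, at crop (400,180), with y≈41 and moving as expected. I'll continue in small steps, watching the force.

>>> move_arm(
  motion=[
    [0, -5, 0, 0, 0, 0, 1],
    [0, -10, 0, 0, 0, 0, 1],
    [0, -14, 0, 0, 0, 0, 1],
    [0, -16, 0, 0, 0, 0, 1],
    [0, -16, 0, 0, 0, 0, 1],
  ],
)

```text
clock: 7.48
tool_pos: [0.5668, 0.0055, 0.1547]
eef_rot: [1.0, 0.031, -0.0, -0.0]
contact_force: [-0.1, -1.1, -0.3]
opening: 0.006
finger_force: 0.6
```

```bash
python3 -c "
from h import *
tgt([0,25,155])
s=snap('side');f=s['frame']
for y in (50,55,60,65):
  a=np.arctan2(y/165,1); t=np.arcsin(y/165)
  print(y,proj(s,tow([0,y/1e3,.015+.165*np.cos(t)])).round(1),proj(s,tow([0,.125*np.sin(t),.015+.125*np.cos(t)])).round(1))
for v in(216,219,222,225,228):print(v,f[v,290:318].mean(1).astype(int).tolist())
"
```

```text
clk 7.47 tcp mix mm [  0.8  20.7 154.7] F [-0.1 -1.1 -0.3]
shift [-0.8 -4.3 -0.3] turn [-0.    0.   -0.06]
50 [298.4 203.6] [300.4 219.9]
55 [297.5 203.6] [299.8 219.9]
60 [296.7 203.7] [299.1 219.9]
65 [295.8 203.8] [298.4 220. ]
216 [186, 189, 188, 188, 189, 189, 191, 186, 149, 104, 95, 96, 106, 151, 180, 186, 191, 198, 201, 197, 185, 172, 158, 145, 134, 124, 118, 115]
219 [187, 189, 190, 188, 189, 187, 190, 190, 173, 131, 101, 92, 106, 149, 173, 164, 149, 139, 129, 125, 116, 116, 116, 111, 113, 111, 111, 112]
222 [181, 182, 185, 185, 183, 183, 185, 177, 164, 130, 98, 95, 93, 107, 116, 114, 114, 114, 114, 113, 113, 115, 114, 113, 110, 114, 112, 113]
225 [139, 152, 148, 148, 143, 131, 124, 118, 115, 111, 101, 99, 101, 106, 117, 117, 120, 124, 118, 114, 114, 120, 136, 143, 130, 105, 80, 102]
228 [79, 95, 110, 119, 136, 139, 132, 123, 120, 112, 95, 95, 94, 94, 107, 118, 124, 123, 124, 122, 125, 124, 123, 121, 122, 123, 123, 121]
```

>>> move_arm(
  motion=[
    [0, -2, 0, 0, 0, 0, 1],
    [0, -4, 0, 0, 0, 0, 1],
    [0, -6, 0, 0, 0, 0, 1],
    [0, -6, 0, 0, 0, 0, 1],
  ],
)

```text
clock: 8.02
tool_pos: [0.5665, 0.0116, 0.1547]
eef_rot: [1.0, 0.031, 0.0, -0.0]
contact_force: [-0.6, -1.0, -1.5]
opening: 0.005
finger_force: 0.8
```

```bash
cat >> h.py <<'E'
def look(name):
    s=snap('side');f=s['frame'];st=r.get_state();tgt([0,25,155])
    cv2.imwrite('pics/'+name,cv2.resize(f[175:265,250:360],None,fx=7,fy=6.5,interpolation=cv2.INTER_CUBIC)[:,:,::-1])
    return s
E
python3 -c "
from h import *
look('s4.png')"
```

```text
clk 8.07 tcp mix mm [  0.8  26.7 154.7] F [ 0.4 -1.2 -0.6]
shift [-0.8  1.7 -0.3] turn [-0.   -0.01 -0.06]
```

View pics/s4.png

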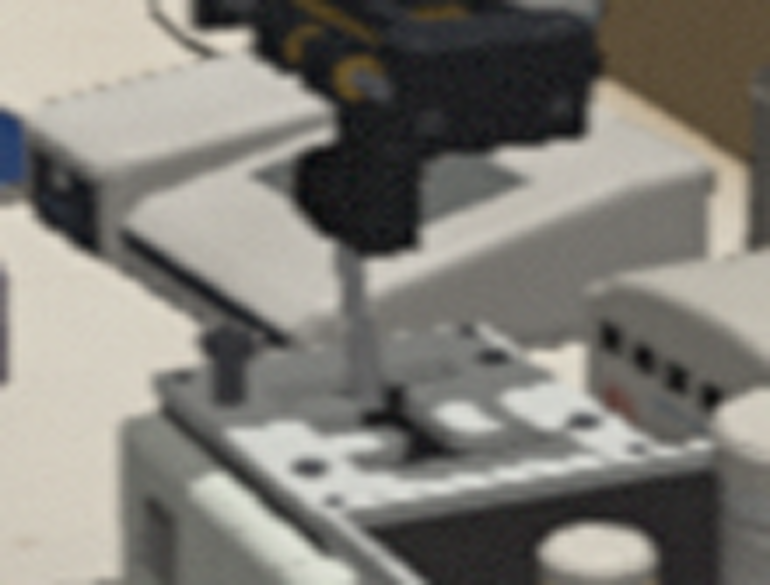

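The stem base is at crop (365,392), full (302,235); the knob is at crop (345,190), left of the finger, with the near-left slot ahead of the pin at (230,370). I'll check that against the expected position.

```bash
python3 -c "
from h import *
s=snap('side');f=s['frame']
for x in(0,3):
  for y in (26,30,34,38): print(x,y,[proj(s,tow([x/1e3*k,y/1e3*k,.015+.085*k])).round(1).tolist() for k in (1.05,1.2,1.4)])
for v in(216,220,224,228,231,234):
  g=f[v,296:310].mean(1).astype(int);print(v,g.tolist())
"
```

```text
0 26 [[302.2, 232.8], [301.5, 227.4], [300.7, 220.2]]
0 30 [[301.4, 232.2], [300.7, 226.7], [299.7, 219.4]]
0 34 [[300.7, 231.6], [299.9, 226.1], [298.7, 218.7]]
0 38 [[300.0, 231.0], [299.0, 225.4], [297.8, 217.9]]
3 26 [[303.3, 232.6], [302.9, 227.2], [302.2, 219.9]]
3 30 [[302.6, 232.0], [302.0, 226.5], [301.3, 219.2]]
3 34 [[301.9, 231.4], [301.2, 225.8], [300.3, 218.4]]
3 38 [[301.1, 230.8], [300.4, 225.2], [299.3, 217.7]]
216 [187, 158, 113, 97, 98, 114, 162, 194, 197, 199, 199, 201, 199, 193]
220 [193, 190, 154, 106, 92, 102, 139, 158, 147, 135, 128, 121, 117, 115]
224 [136, 129, 128, 117, 103, 98, 96, 103, 112, 114, 113, 111, 115, 115]
228 [129, 124, 119, 105, 93, 98, 96, 101, 112, 121, 123, 124, 122, 122]
231 [122, 122, 123, 114, 98, 98, 98, 98, 108, 115, 116, 113, 109, 112]
234 [110, 106, 103, 94, 90, 92, 96, 93, 79, 70, 64, 73, 101, 120]
```

>>> move_arm(
  motion=[
    [0, -2, 0, 0, 0, 0, 1],
    [0, -3, 0, 0, 0, 0, 1],
    [0, -4, 0, 0, 0, 0, 1],
    [0, -4, 0, 0, 0, 0, 1],
  ],
)

```text
clock: 8.62
tool_pos: [0.5662, 0.0154, 0.1547]
eef_rot: [1.0, 0.03, 0.0, 0.0]
contact_force: [0.0, -1.3, -2.0]
opening: 0.009
finger_force: 0.9
```

```bash
python3 -c "
from h import *
s=snap('side');f=s['frame'];tgt([0,0,155])
for v in(216,220,224,228,231):
  g=f[v,296:310].mean(1).astype(int);print(v,g.tolist())
"
```

```text
clk 8.68 tcp mix mm [  0.8  30.6 154.7] F [ 0.1 -1.3 -1. ]
shift [-0.7 30.6 -0.3] turn [ 0.   -0.   -0.07]
216 [185, 151, 103, 90, 111, 159, 192, 194, 195, 195, 194, 199, 199, 194]
220 [190, 161, 115, 96, 100, 103, 139, 157, 147, 134, 124, 122, 117, 117]
224 [135, 125, 106, 92, 97, 100, 111, 116, 113, 113, 113, 113, 112, 115]
228 [131, 119, 110, 97, 96, 100, 95, 105, 120, 124, 123, 123, 124, 124]
231 [124, 125, 120, 105, 94, 98, 99, 98, 107, 116, 116, 115, 114, 111]
```

>>> move_arm(
  motion=[
    [0, 20, 0, 0, 0, 0, 1],
    [0, 60, -30, 0, 0, 0, 1],
    [0, 110, -50, 0, 0, 0, 1],
    [0, 160, -50, 0, 0, 0, 1],
    [0, 210, -50, 0, 0, 0, 1],
  ],
)

```text
clock: 9.3
tool_pos: [0.5798, -0.1949, 0.2055]
eef_rot: [1.0, 0.031, 0.001, -0.0]
contact_force: [1.4, -0.3, -0.7]
opening: 0.005
finger_force: 0.0
```

>>> move_arm(
  motion=[
    [0, 0, 0, 0, 0, 0, 1],
    [0, 0, 0, 0, 0, 0, 1],
  ],
)

```text
clock: 9.55
tool_pos: [0.5793, -0.1928, 0.2047]
eef_rot: [1.0, 0.031, 0.0, -0.001]
contact_force: [0.2, 0.8, -0.0]
opening: 0.007
finger_force: 0.0
```

```bash
python3 -c "
from h import *
s=snap('top');f=s['frame'];tgt([55,-40,205])
K,m=knob(s);v,u=np.where(m);print(len(K),(tomix(np.median(K,0))*1e3).round(1))
for h in(.17,.18):print((tomix(ray(s,u.mean(),v.mean(),h))*1e3).round(1))
cv2.imwrite('pics/t2.png',cv2.resize(f[195:285,255:350],None,fx=6,fy=6,interpolation=cv2.INTER_CUBIC)[:,:,::-1])
"
```

```text
clk 9.6 tcp mix mm [   1.1 -177.1  204.7] F [ 0.   0.1 -0. ]
shift [  54.1 -137.     0. ] turn [-0.11 -0.03  0.08]
207 [ -1.2  62.4 180.5]
[  0.7  62.9 170. ]
[ -0.7  62.2 180. ]
```

View pics/t2.png

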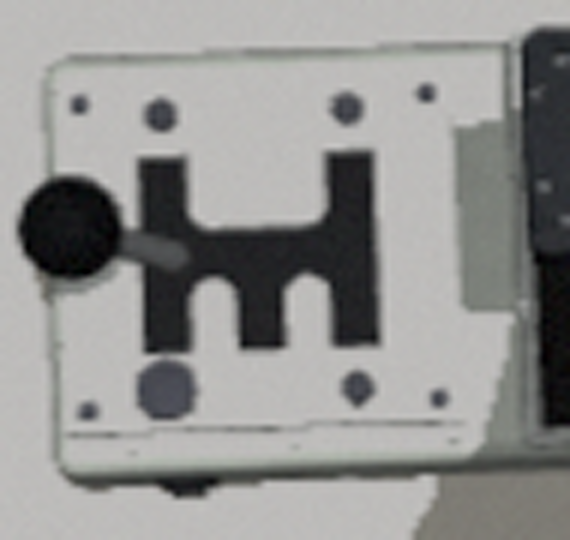

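The knob at crop (70,228) is at mixer (0,+62), in the channel and level with the left slots. Next I'll go round to the far side.

>>> move_arm(
  motion=[
    [30, -30, 0, 0, 0, 0, 1],
    [54, -80, 0, 0, 0, 0, 1],
    [54, -135, 0, 0, 0, 0, 1],
    [54, -190, 0, 0, 0, 0, 1],
    [54, -237, 0, 0, 0, 0, 1],
  ],
)

```text
clock: 10.22
tool_pos: [0.6176, 0.051, 0.2048]
eef_rot: [0.999, 0.033, -0.0, -0.001]
contact_force: [0.9, -0.8, 0.4]
opening: 0.001
finger_force: 0.0
```

>>> move_arm(
  motion=[
    [0, 0, 0, 0, 0, 0, 1],
    [0, 0, 25, 0, 0, 0, 1],
    [0, 0, 55, 0, 0, 0, 1],
    [0, 0, 55, 0, 0, 0, 1],
  ],
)

```text
clock: 10.72
tool_pos: [0.6165, 0.0458, 0.1479]
eef_rot: [1.0, 0.031, -0.003, 0.0]
contact_force: [0.0, 0.3, 0.1]
opening: 0.005
finger_force: 0.0
```

```bash
python3 -c "
from h import *
tgt([-24,60,148])"
```

```text
clk 10.72 tcp mix mm [ 52.8  57.9 147.9] F [0.  0.3 0.1]
shift [-76.8  -2.1   0.3] turn [ 0.01  0.29 -0.01]
```

>>> move_arm(
  motion=[
    [-10, -2, 0, 0, 0, 0, 1],
    [-20, -2, 0, 0, 0, 0, 1],
    [-27, -2, 0, 0, 0, 0, 1],
    [-34, -2, 0, 0, 0, 0, 1],
    [-41, -2, 0, 0, 0, 0, 1],
  ],
)

```text
clock: 11.35
tool_pos: [0.5783, 0.0452, 0.1504]
eef_rot: [1.0, 0.03, 0.002, -0.0]
contact_force: [1.7, 0.6, 1.6]
opening: 0.006
finger_force: 1.1
```

>>> move_arm(
  motion=[
    [-6, 0, 0, 0, 0, 0, 1],
    [-12, 0, 0, 0, 0, 0, 1],
    [-18, 0, 0, 0, 0, 0, 1],
    [-22, 0, 0, 0, 0, 0, 1],
    [-24, 0, 0, 0, 0, 0, 1],
  ],
)

```text
clock: 11.98
tool_pos: [0.5531, 0.0433, 0.1494]
eef_rot: [1.0, 0.03, -0.0, 0.0]
contact_force: [2.5, 1.0, -0.6]
opening: 0.006
finger_force: 0.9
```

```bash
python3 -c "
from h import *
tgt([-24,60,148])"
```

```text
clk 11.97 tcp mix mm [-10.7  59.4 149.4] F [ 2.5  1.  -0.6]
shift [-13.3  -0.6   1.4] turn [ 0.02  0.04 -0.08]
```

>>> move_arm(
  motion=[
    [-3, 0, 1, 0, 0, 0, 1],
    [-6, 0, 1, 0, 0, 0, 1],
    [-8, 0, 1, 0, 0, 0, 1],
  ],
)

```text
clock: 12.35
tool_pos: [0.5453, 0.043, 0.1486]
eef_rot: [1.0, 0.03, -0.0, 0.0]
contact_force: [1.8, -0.9, -1.5]
opening: -0.001
finger_force: 1.0
```

>>> move_arm(
  motion=[
    [-2, 0, 0, 0, 0, 0, 1],
    [-4, 0, 0, 0, 0, 0, 1],
  ],
)

```text
clock: 12.6
tool_pos: [0.5415, 0.0429, 0.1487]
eef_rot: [1.0, 0.03, 0.0, -0.0]
contact_force: [1.3, 0.8, -0.5]
opening: 0.005
finger_force: 1.1
```

```bash
python3 -c "
from h import *
look('s5.png')"
```

```text
clk 12.65 tcp mix mm [-22.6  59.6 148.7] F [ 1.3  0.3 -1.7]
shift [22.6 34.6 -6.3] turn [ 0.    0.02 -0.07]
```

View pics/s5.png

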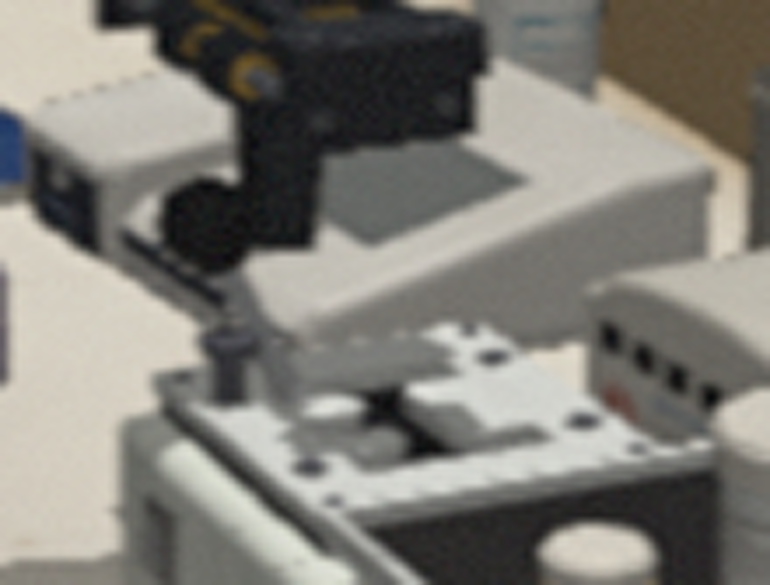

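The knob, at crop (210,225), is tilted over the pin side and the stem is near the slot end by the pin (230,365). I'll creep on until the end stop shows in the force.

>>> move_arm(
  motion=[
    [-1, 0, 0, 0, 0, 0, 1],
    [-2, 0, 0, 0, 0, 0, 1],
    [-2, 0, 0, 0, 0, 0, 1],
  ],
)

```text
clock: 13.02
tool_pos: [0.5395, 0.0428, 0.1487]
eef_rot: [1.0, 0.03, -0.0, -0.0]
contact_force: [2.0, 0.4, -0.8]
opening: 0.01
finger_force: 1.1
```

>>> move_arm(
  motion=[
    [-1, 0, 0, 0, 0, 0, 1],
    [-2, 0, 0, 0, 0, 0, 1],
    [-2, 0, 0, 0, 0, 0, 1],
  ],
)

```text
clock: 13.4
tool_pos: [0.5377, 0.0426, 0.1488]
eef_rot: [1.0, 0.03, 0.0, 0.0]
contact_force: [3.0, 1.0, -2.2]
opening: 0.006
finger_force: 1.4
```

>>> move_arm(
  motion=[
    [-1, 0, 0, 0, 0, 0, 1],
    [-2, 0, 0, 0, 0, 0, 1],
    [-2, 0, 0, 0, 0, 0, 1],
  ],
)

```text
clock: 13.78
tool_pos: [0.5369, 0.0425, 0.1489]
eef_rot: [1.0, 0.03, 0.001, -0.0]
contact_force: [5.7, 0.4, -4.0]
opening: 0.004
finger_force: 2.7
```

The arm has stalled against the end stop, with force rising. I'll back off, lift clear and verify.

>>> move_arm(
  motion=[
    [15, 0, 0, 0, 0, 0, 1],
    [45, 0, 0, 0, 0, 0, 1],
    [70, 0, 0, 0, 0, 0, 1],
    [75, 0, -40, 0, 0, 0, 1],
    [75, 0, -85, 0, 0, 0, 1],
  ],
)

```text
clock: 14.4
tool_pos: [0.6085, 0.0465, 0.2335]
eef_rot: [1.0, 0.03, -0.003, 0.0]
contact_force: [0.5, 0.4, 0.2]
opening: 0.011
finger_force: 0.0
```

>>> move_arm(
  motion=[
    [0, 50, 0, 0, 0, 0, 1],
    [0, 100, 0, 0, 0, 0, 1],
    [-20, 150, 0, 0, 0, 0, 1],
    [-40, 200, 0, 0, 0, 0, 1],
    [-50, 245, 0, 0, 0, 0, 1],
  ],
)

```text
clock: 15.02
tool_pos: [0.5721, -0.2025, 0.2334]
eef_rot: [1.0, 0.03, -0.002, -0.0]
contact_force: [0.7, -0.8, -0.8]
opening: 0.002
finger_force: 0.0
```

>>> move_arm(
  motion=[
    [0, 0, 0, 0, 0, 0, 1],
    [0, 0, 0, 0, 0, 0, 1],
    [0, 0, 0, 0, 0, 0, 1],
  ],
)

```text
clock: 15.4
tool_pos: [0.5754, -0.1984, 0.2336]
eef_rot: [0.999, 0.032, -0.0, -0.001]
contact_force: [0.1, 0.0, -0.7]
opening: 0.008
finger_force: 0.0
```

```bash
python3 -c "
from h import *
s=snap('top');f=s['frame'];tgt([0,0,200])
K,m=knob(s);v,u=np.where(m);print(len(K),(tomix(np.median(K,0))*1e3).round(1))
for h in(.161,.17):print((tomix(ray(s,u.mean(),v.mean(),h))*1e3).round(1))
cv2.imwrite('pics/t3.png',cv2.resize(f[195:300,240:360],None,fx=5,fy=5,interpolation=cv2.INTER_CUBIC)[:,:,::-1])
"
```

```text
clk 15.45 tcp mix mm [  -3.2 -183.4  233.6] F [-0.4 -0.3  0. ]
shift [   3.5 -183.4   33.8] turn [-0.07  0.03  0.09]
210 [-52.2  62.2 171.6]
[-51.5  62.6 161. ]
[-52.4  62.  170. ]
```

View pics/t3.png

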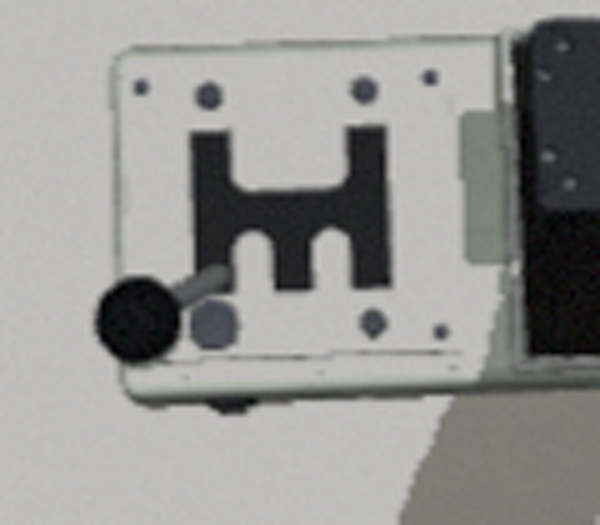

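The knob at crop (138,320) is at mixer (-52,+62), the end of the pinned slot, and the hand is well clear.

```bash
python3 -c "
from h import *
print(finish_job())"
```

```text
the job is handed in; nothing more can be done
None
```

The lever is at the end stop of the near-left corner slot marked by the pin, pushed there with shut fingers without entering another corner slot; the hand is clear and the job is handed in at about 15.5 s.

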